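# Try reducing sleeves on the gauge pins and sort out the tight one

### The job

Slide each of the two grey sleeves along its track onto its gauge pin to see whether it fits, without ramming it: one will go fully home against the block, the other will come up against the tip of the pin and stop. Leave the one that fits fully home on its pin, and set the one that does not fit down gently in the empty glass dish. Leave the jar, the vial and the stopper where they are.

Things in the scene. Friction and masses are not known exactly. Their poses are not given: they have to be found in the camera images.
- gauge: fixed fit gauge. Origin on the worktop; x along the tracks toward the pins (about away from the robot), y left, z up. Dark base plate x = -95 to 85 mm, 142 mm wide, 10 mm thick. Two tracks, centre lines y = +40 and -40 mm, x = -90 to 50 mm. At their far end an aluminium block, x = 50 to 80 mm, 142 mm wide, top 56 mm above the worktop, carries one level pin per track.
- track_ends (a point): midway between the open near ends of the tracks, level with the rail tops: local [-90, 0, 17] mm of gauge, axes as gauge. Each track is two aluminium rails 8 mm wide, centred 16 mm either side of its centre line, tops 17 mm above the worktop; a sleeve lies between the rail edges, axis 29 mm and top 46 mm above the worktop.
- home_left (a point): where a sleeve's origin is when fully home on the left pin: its far end against the block, its near end 10 mm past the pin's tip. Local [30, 40, 29] mm of gauge, on the pin's axis; axes as gauge. The pin is level steel, 21 mm diameter, 30 mm long, from the block (local x = 50) to its tip (x = 20). A sleeve that does not fit stops with its origin at about x = 0.
- home_right (a point): where a sleeve's origin is when fully home on the right pin: its far end against the block, its near end 10 mm past the pin's tip. Local [30, -40, 29] mm of gauge, on the pin's axis; axes as gauge. The pin is level steel, 21 mm diameter, 30 mm long, from the block (local x = 50) to its tip (x = 20). A sleeve that does not fit stops with its origin at about x = 0.
- sleeve_a: one of two grey plastic sleeves, alike outside: tube 40 mm long, 34 mm outside diameter, 45 g, through bore. One sleeve's bore clears the 21 mm pin by about 1.7 mm all round, the other's is a few mm too small: the pin tells which. Origin mid-tube on its axis; x along the tube. Starts lying in one of the tracks, origin 29 mm above the worktop, 60 to 90 mm short of fully home.
- sleeve_b: one of two grey plastic sleeves, alike outside: tube 40 mm long, 34 mm outside diameter, 45 g, through bore. One sleeve's bore clears the 21 mm pin by about 1.7 mm all round, the other's is a few mm too small: the pin tells which. Origin mid-tube on its axis; x along the tube. Starts lying in one of the tracks, origin 29 mm above the worktop, 60 to 90 mm short of fully home.
- dish: empty round glass dish, loose, 106 mm across, rim 19 mm above the worktop, floor and wall 3 mm thick, 120 g. Origin under its centre, on the worktop. The dish for sleeves that do not fit.
- jar: seed jar with a yellow lid, 75 mm across, 97 mm high; origin under its centre. A bystander: leave it where it is.
- vial: small glass vial with a white cap, 21 mm across, 54 mm high, standing; origin under its centre. A bystander: leave it where it is.
- stopper: red-brown rubber stopper, 22 mm across, 22 mm high, standing; origin under its centre. A bystander: leave it where it is.
There are look-alikes about, which are no part of the job. What is shaped like the sleeve_a but orange is not meant.

How it is judged:
By the outcome, as a careful person would: the job done as asked, in the order asked, and still so for the second after the job is handed in, with the robot touching nothing.
It also fails if it takes over 56 s, if anything falls off the work surface, if the arm or the gripper's body presses on something with over 40 N, if the wrist force passes 120 N, or if a joint passes its speed limit or range.

### The arm

A 6-joint arm with a two-finger parallel gripper is mounted at the origin on a cart in front of the work surface, level with it; the furniture and walls round the work are solid. World frame = base frame: x ahead of the robot, y to its left, z up, the work surface at z = 0. Lengths are in m, angles in degrees, forces in N, time in s.
With the tool pointing down it reaches from about 0.275 to 0.725 m from the base axis. Payload 15.9 kg.
Tool frame: the origin (TCP) lies between the finger pads; the fingertips stand arm.tcp_to_tips ahead of it and the grasp point (between the pads) lies 3 mm ahead of it (arm.tcp_to_tips is the distance from the TCP to the fingertips, in m); z points along the fingers, y is the direction in which the jaws open and shut (so a half turn about z gives the same grasp; the last joint's range is limited). The gripper opens to 85 mm and grips with 20 to 120 N. Pads are 22 mm wide; open, the fingers measure 114 mm over their backs; the gripper's body (76 mm by 85 mm) begins 54 mm behind the grasp point. The pads swing forward as they close: fully open they stand 13 mm farther back than shut.
Start: joints at [76.031, 12.198, -1.971, 75.831, 0, 90], TCP at [0.121, 0.485, 0.253] pointing down, gripper open.
Joint ranges: [-170.91, 170.91], [-42.67, 98.43], [-65.05, 77.54], [-120.47, 116.71], [-90, 82.35], [-180, 180]. Speed limits (degrees/s): [108.29, 108.29, 136.94, 147.25, 180, 180].

### API

Orientations are given as a 3x3 rotation matrix whose columns are the frame's x, y, z axes.
In Python, from plant import arm, cams, hand_in gives the robot as it stands. The module is installed in compiled form; this text tells all that it offers.
- The arm moves only by the shell command python3 -m pendant 'ROWS' [OPENING] [FORCE]. ROWS is JSON, a list of rows, each an object with "xyz": the shift along the tool's x, y, z in m, a list of three; "rot": the turn, a rotation vector about the tool's x, y, z in degrees, a list of three. In form: [{"xyz": [tx, ty, tz], "rot": [wx, wy, wz]}, ...]. A call has 1 to 12 rows; each row shifts and turns the pose as measured when the row begins, along the tool's axes as they then stand; what a row does not reach is not made up. A row lasts 1/10 s, in which the tool goes at most 50 mm and 8.59 degrees, less where a joint would pass 70% of its speed; a pose out of reach is approached as far as the arm can. A call with a gripper value outside its range is refused whole. OPENING is the gripper command: -1 is shut, 1 is fully open, values between are in proportion, set as the call begins (- or left out, the last holds). The fingers move at their own pace and stop on an object; FORCE is the grip in N (left out, the last holds). Time passes only in rows, so rows that do not move let the fingers close. It gives the time, the measured TCP pose, the force and the opening at its end, in the units of the state.
- arm.get_state(): the state, without advancing time (a new reading comes with each control period).
- cams.capture(name): name is "scene" or "top" or "wrist"; returns (picture, depth): 400x640x3 uint8, red, green, blue; 400x640 float32, m along the optical axis (not along the pixel's ray), 0 where there is no reading.
- cams.camera_info(name): a dict with "camera_matrix" (3x3 intrinsics, pixels), "world_to_cam" (4x4, takes a point from world to camera coordinates). Camera axes: x right, y down, z forward; pixel columns grow to the right and rows downward; lengths in m; the calibration is good to about 2 mm. The wrist camera is an equidistant fisheye: a pixel r from the principal point sees the ray r / f radians off the axis. A picture is of the moment at which its call begins: read the wrist's pose just before it. camera_info takes no time and is no camera call; for the wrist camera it gives the pose at the moment of the call.
- hand_in(): hands the job in, once; it reports no verdict.
The state is a dict: "time": time; "joints": joint angles; "joint_velocities": joint speeds; "joint_efforts": joint torques, N m; "position": TCP position; "ee_rot": TCP orientation; "force": force on the tool from outside, world axes, zero at the start; "moment": the same for the moment, N m; "finger_gap": finger opening in m.
Only numpy, scipy, OpenCV 4.12 (cv2) and the standard library are available. Lean on these libraries where they do the work, as an engineer would, in place of code of your own. Each camera call takes 0.05 s, during which the arm holds its last target. There are 200 camera calls.

## Working session

There is one attempt and no reset: what is moved stays moved. The work goes in short steps, Python scripts to look and compute and a shell command to move; the robot and the scene stay as the last step left them, time stands still between calls to the robot, and variables do not carry over. Pictures are saved under pics/ and viewed, about 8 in all and at most 12, crops included, and the job is handed in when it is done.

```bash
mkdir -p pics
cat > h.py <<'E'
import numpy as np, cv2
from plant import arm, cams
def cap(n,f=None):
    im,d=cams.capture(n); ci=cams.camera_info(n)
    if f: cv2.imwrite('pics/'+f,im[:,:,::-1])
    return im,d,np.array(ci['camera_matrix']),np.array(ci['world_to_cam'])
def pts(d,K,T):
    v,u=np.mgrid[0:d.shape[0],0:d.shape[1]]
    P=np.stack([(u-K[0,2])/K[0,0]*d,(v-K[1,2])/K[1,1]*d,d],-1)
    return (P-T[:3,3])@T[:3,:3]
def plane(u,v,K,T,z):
    r=np.array([(u-K[0,2])/K[0,0],(v-K[1,2])/K[1,1],1])@T[:3,:3]; c=-T[:3,:3].T@T[:3,3]
    return c+r*(z-c[2])/r[2]
E
python3 - <<'E'
from h import *
for n in('top','scene'):
    im,d,K,T=cap(n,n+'0.png'); np.savez(n+'0.npz',im=im,d=d,K=K,T=T)
    print(n,K.round(1).tolist(),(-T[:3,:3].T@T[:3,3]).round(3),T[:3,:3].round(2).tolist())
print(arm.get_state(),arm.tcp_to_tips)
E
```

```text
top [[469.9, 0.0, 312.8], [0.0, 469.9, 205.0], [0.0, 0.0, 1.0]] [0.553 0.05  1.127] [[0.02, -1.0, 0.02], [-1.0, -0.02, -0.04], [0.04, -0.02, -1.0]]
scene [[397.5, 0.0, 321.3], [0.0, 397.5, 197.0], [0.0, 0.0, 1.0]] [ 0.09  -0.354  0.72 ] [[0.6, -0.8, 0.0], [-0.57, -0.43, -0.7], [0.56, 0.42, -0.72]]
{'time': 0.1, 'joints': array([ 7.60304899e+01,  1.22207701e+01, -2.00259583e+00,  7.58301662e+01,
        2.61267034e-04,  9.00012535e+01]), 'joint_velocities': array([ 0.03359137, -0.04093467,  0.10859466,  0.03036022,  0.01954625,
        0.03741092]), 'joint_efforts': array([ 1.56809815e-04, -6.87255478e+01,  4.87803769e+01,  1.24669311e-02,
       -1.22621503e-05,  9.77519079e-07]), 'position': array([0.12063832, 0.48495867, 0.25289041]), 'ee_rot': array([[-9.70419045e-01,  2.41426645e-01, -2.29972998e-04],
       [ 2.41426755e-01,  9.70418622e-01, -9.05577561e-04],
       [ 4.53952697e-06, -9.34311346e-04, -9.99999564e-01]]), 'force': array([-0.73852745, -0.32948385,  0.13014425]), 'moment': array([-0.00428716, -0.03470729,  0.03212555]), 'finger_gap': 0.08542384387870362} 0.022
```

View pics/top0.png

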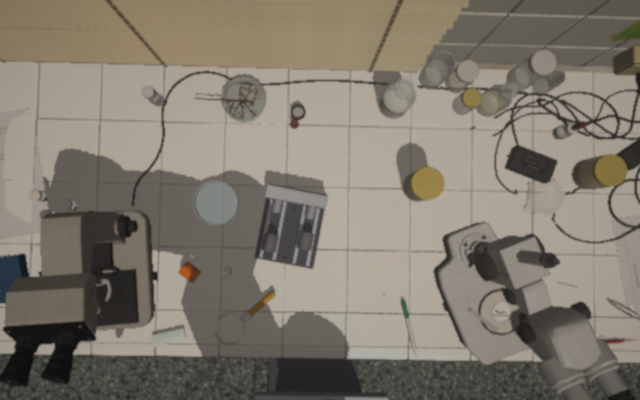

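View pics/scene0.png

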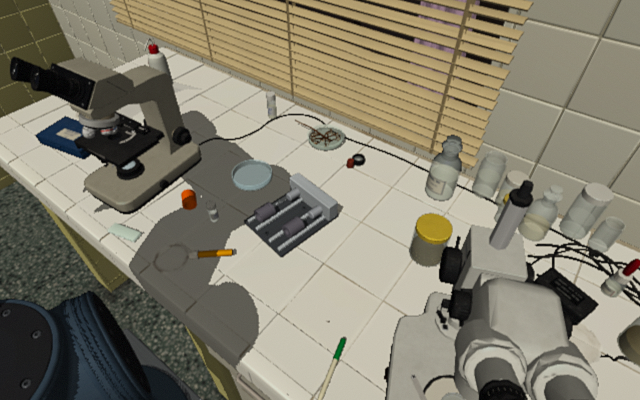

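The top view shows the gauge at about (291,226) with its block at the far end, grey sleeves at about (270,240) and (300,248), and the dish at (216,202). The vial is near (227,270), the jar at (427,183) and the stopper near (294,124). The orange look-alike is at (190,271), and only the two grey tubes in the gauge tracks match the sleeves.

Run:
```python
from h import *
z=np.load('top0.npz'); im,d,K,T=[z[k] for k in('im','d','K','T')]
P=pts(d,K,T)
roi=np.zeros(d.shape,bool); roi[180:275,250:332]=1
print('zs',np.percentile(P[roi][:,2],[1,20,50,80,99]).round(4))
blk=roi&(P[...,2]>.048)&(P[...,2]<.066)
n,l,st,c=cv2.connectedComponentsWithStats(blk.astype('uint8'));print(st.tolist())
i=1+st[1:,4].argmax(); v,u=np.where(l==i)
(r)=cv2.minAreaRect(np.c_[u,v].astype('float32'));bx=cv2.boxPoints(r);print(r)
B=np.array([plane(a,b,K,T,.056) for a,b in bx]);print(B.round(4).tolist(),B.mean(0))
q=P[l==i];print('blockmean',q.mean(0))
base=roi&(P[...,2]>.005)
v,u=np.where(base);print('base',cv2.minAreaRect(np.c_[u,v].astype('float32')))
e=B-np.roll(B,1,0);L=np.linalg.norm(e[:,:2],axis=1);y=e[L.argmax()];print(L)
if y[1]<0:y=-y
y=y/np.linalg.norm(y);x=np.array([y[1],-y[0],0]);th=np.degrees(np.arctan2(x[1],x[0]))
O=B.mean(0)-65e-3*x;O[2]=0;print('O',O,'yaw',th)
loc=np.stack([(P-O)@x,(P-O)@y,P[...,2]],-1)
for s in(40,-40):
    m=roi&(abs(loc[...,1]*1e3-s)<14)&(loc[...,2]>.036)&(loc[...,0]<.045)&(loc[...,0]>-.095)
    print(s,m.sum(),np.percentile(loc[m],[2,50,98],axis=0).round(4).tolist() if m.any() else 0, P[m].mean(0))
# dish
ys=slice(175,232);xs=slice(188,245)
zz=P[ys,xs];m=zz[...,2]>.012;print('dish pts',m.sum(),zz[m].mean(0) if m.any() else 0)
cr=cv2.resize(im[170:290,180:340],None,fx=5,fy=5,interpolation=cv2.INTER_CUBIC);cv2.imwrite('pics/crop1.png',cr[:,:,::-1])
for n,uv in dict(dish=(216,202),).items():print(n,plane(*uv,K,T,.019))
```

```text
zs [-0.0063 -0.0017  0.008   0.0317  0.0581]
[[0, 0, 640, 400, 255183], [265, 185, 62, 24, 812], [305, 238, 1, 1, 1], [270, 242, 1, 1, 1], [272, 243, 1, 1, 1], [267, 246, 1, 1, 1], [266, 249, 1, 1, 1]]
((295.4349365234375, 196.33457946777344), (61.787235260009766, 13.197274208068848), 11.0035400390625)
[[0.6139, 0.1411, 0.056], [0.6436, 0.1361, 0.056], [0.6195, -0.0029, 0.056], [0.5898, 0.0023, 0.056]] [0.61666385 0.06917208 0.056     ]
blockmean [0.61678983 0.06934176 0.05494846]
base ((290.45343017578125, 226.0575408935547), (91.4945068359375, 78.98467254638672), 83.9909896850586)
[0.14086365 0.03014007 0.14104043 0.03018688]
O [0.55261846 0.08027111 0.        ] yaw -9.83167400922012
40 264 [[-0.0698, 0.027, 0.0366], [-0.0456, 0.0399, 0.0421], [0.0417, 0.053, 0.0478]] [0.52596359 0.12529963 0.04209429]
-40 288 [[-0.05, -0.0528, 0.0363], [-0.0235, -0.0384, 0.043], [0.0423, -0.0269, 1.1272]] [0.53028859 0.044844   0.16258373]
dish pts 221 [0.59742817 0.25172616 0.06288261]
dish [0.60166979 0.25629128 0.019     ]
```

View pics/crop1.png

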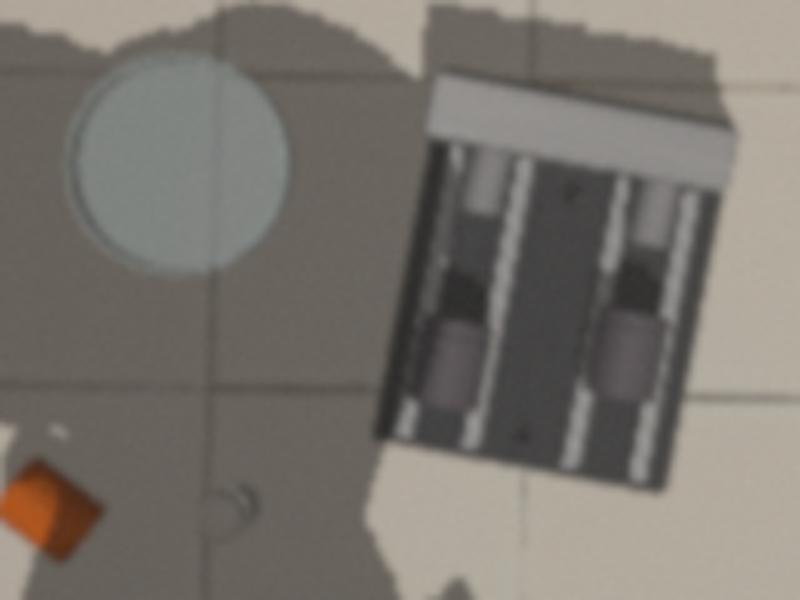

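The crop shows two grey sleeves in their tracks, the left centred at about px (270,243) and the right at (306,241). The orange one at (189,272) is the decoy. The first move goes to a point behind the left track with the gripper shut.

```bash
python3 -m pendant '[{"xyz":[-0.034,-0.0213,0],"rot":[0,0,0]},{"xyz":[-0.034,-0.0213,0],"rot":[0,0,0]},{"xyz":[-0.034,-0.0213,0],"rot":[0,0,0]},{"xyz":[-0.034,-0.0213,0],"rot":[0,0,0]},{"xyz":[-0.034,-0.0213,0],"rot":[0,0,0]},{"xyz":[-0.034,-0.0213,0],"rot":[0,0,0]},{"xyz":[-0.034,-0.0213,0],"rot":[0,0,0]},{"xyz":[-0.034,-0.0213,0],"rot":[0,0,0]},{"xyz":[-0.034,-0.0213,0],"rot":[0,0,0]},{"xyz":[-0.034,-0.0213,0],"rot":[0,0,0]},{"xyz":[-0.034,-0.0213,0],"rot":[0,0,0]},{"xyz":[-0.034,-0.0213,0],"rot":[0,0,-4.1]}]' -1 30
cat > g.py <<'E'
import json,os
from h import *
O=np.array([.5526,.0803,0]);yaw=-9.83
if os.path.exists('gauge.json'): O,yaw=json.load(open('gauge.json'));O=np.array(O)
t=np.radians(yaw);X=np.array([np.cos(t),np.sin(t),0]);Y=np.array([-X[1],X[0],0])
R=np.c_[X,Y,[0,0,1]]
loc=lambda w:(np.asarray(w)-O)@R
wor=lambda l:np.asarray(l)@R.T+O
def st():
    s=arm.get_state();p=s['position'];E=s['ee_rot']
    print('t',s['time'],'tcp',p.round(4),'loc',(loc(p)*1e3).round(1),'F',s['force'].round(1),'gap',round(s['finger_gap'],4))
    print('tool x,y yaw rel gauge',np.degrees(np.arctan2(E[1,1],E[0,1])).round(2)-90-yaw,'z',E[:,2].round(4))
    return s
def shift(target):
    s=arm.get_state();return (s['ee_rot'].T@(np.asarray(target)-s['position'])).round(4)
def fish(u,v,K,T,z):
    a=np.array([(u-K[0,2])/K[0,0],(v-K[1,2])/K[1,1]]);r=np.hypot(*a)
    ray=np.array([*(a/r*np.sin(r)),np.cos(r)])@T[:3,:3];c=-T[:3,:3].T@T[:3,3]
    return c+ray*(z-c[2])/ray[2]
def fproj(w,K,T):
    p=T[:3,:3]@w+T[:3,3];r=np.arctan2(np.hypot(p[0],p[1]),p[2]);q=p[:2]/np.hypot(p[0],p[1])*r
    return q*[K[0,0],K[1,1]]+K[:2,2]
E
python3 - <<'E'
from g import *
z=np.load('top0.npz'); K,T=z['K'],z['T']
for n,(a,b) in dict(Lnear=(440,412),Lfar=(458,318),Rnear=(622,403),Rfar=(634,310)).items():
    print(n,(loc(plane(180+a/5-.4,170+b/5-.4,K,T,.04))*1e3).round(1))
s=st();print(shift(wor([-.105,.04,.2])))
ci=cams.camera_info('wrist');im,d=cams.capture('wrist');cv2.imwrite('pics/w1.png',im[:,:,::-1])
K,T=np.array(ci['camera_matrix']),np.array(ci['world_to_cam']);print(K.round(1).tolist(),-T[:3,:3].T@T[:3,3])
for n,p in dict(ends=[-.09,0,.017],bl=[.05,.071,.056],br=[.05,-.071,.056],pl=[.02,.04,.029],pr=[.02,-.04,.029],cl=[-.095,.071,.01],cr=[-.095,-.071,.01]).items(): print(n,fproj(wor(p),K,T).round(0))
np.savez('w1.npz',K=K,T=T)
E
```

```text
time: 1.3
position: [0.4632, 0.1267, 0.2503]
ee_rot: [[-0.987, 0.163, -0.003], [0.163, 0.987, -0.004], [0.003, -0.004, -1.0]]
force: [1.7, 1.1, 0.9]
finger_gap: -0.0
Lnear [-72.3  38.8  40. ]
Lfar [-28.4  39.   40. ]
Rnear [-52.4 -42.7  40. ]
Rfar [ -9.3 -40.   40. ]
t 1.3 tcp [0.4632 0.1267 0.2503] loc [-96.1  30.5 250.3] F [1.7 1.1 0.9] gap -0.0
tool x,y yaw rel gauge 0.4399999999999995 z [-0.0034 -0.0039 -1.    ]
[0.0087 0.0098 0.0503]
[[309.7, 0.0, 318.6], [0.0, 309.7, 197.8], [0.0, 0.0, 1.0]] [0.39773939 0.13775939 0.37144412]
ends [293. 178.]
bl [352. 299.]
br [236. 296.]
pl [326. 268.]
pr [262. 266.]
cl [353. 173.]
cr [236. 173.]
```

View pics/w1.png

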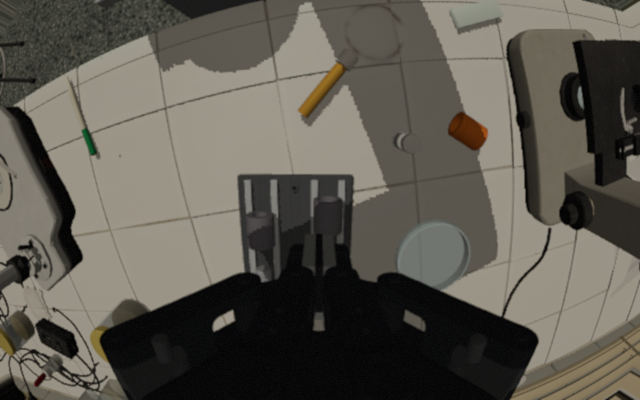

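The wrist view shows the gauge corners at (238,177) and (352,175), within 3 px of prediction, and the sleeves at (260,230) and (327,215). Next I go down behind the left sleeve.

```bash
python3 -m pendant '[{"xyz":[0.004,0.005,0.03],"rot":[0,0,0.4]},{"xyz":[0.004,0.005,0.04],"rot":[0,0,0]},{"xyz":[0,0,0.04],"rot":[0,0,0]},{"xyz":[0,0,0.04],"rot":[0,0,0]},{"xyz":[0,0,0.03],"rot":[0,0,0]},{"xyz":[0,0,0.01],"rot":[0,0,0]},{"xyz":[0,0,0],"rot":[0,0,0]}]'
python3 - <<'E'
from g import *
st();print(shift(wor([-.100,.04,.043])))
E
```

```text
time: 2.05
position: [0.4607, 0.1307, 0.0529]
ee_rot: [[-0.985, 0.17, -0.003], [0.17, 0.985, -0.006], [0.002, -0.006, -1.0]]
force: [-0.6, -0.1, 0.5]
finger_gap: -0.0
t 2.05 tcp [0.4607 0.1307 0.0529] loc [-99.1  33.9  52.9] F [-0.6 -0.1  0.5] gap -0.0
tool x,y yaw rel gauge 0.03999999999999382 z [-0.0026 -0.006  -1.    ]
[0.0009 0.0061 0.0099]
```

```bash
python3 -m pendant '[{"xyz":[0,0.006,0.005],"rot":[0,0,0]},{"xyz":[0,0.0,0.005],"rot":[0,0,0]},{"xyz":[0,0,0],"rot":[0,0,0]},{"xyz":[-0.006,0,0],"rot":[0,0,0]},{"xyz":[-0.006,0,0],"rot":[0,0,0]},{"xyz":[-0.006,0,0],"rot":[0,0,0]},{"xyz":[-0.005,0,0],"rot":[0,0,0]},{"xyz":[-0.005,0,0],"rot":[0,0,0]},{"xyz":[-0.005,0,0],"rot":[0,0,0]},{"xyz":[-0.005,0,0],"rot":[0,0,0]},{"xyz":[-0.005,0,0],"rot":[0,0,0]},{"xyz":[-0.005,0,0],"rot":[0,0,0]}]'
python3 - <<'E'
from g import *
st()
E
```

```text
time: 3.25
position: [0.5168, 0.1292, 0.0475]
ee_rot: [[-0.985, 0.17, 0.005], [0.17, 0.985, -0.004], [-0.005, -0.003, -1.0]]
force: [-0.2, 0.6, 0.8]
finger_gap: 0.0
t 3.25 tcp [0.5168 0.1292 0.0475] loc [-43.6  42.1  47.5] F [-0.2  0.6  0.8] gap 0.0
tool x,y yaw rel gauge 0.03999999999999382 z [ 0.0046 -0.0039 -1.    ]
```

```bash
python3 -m pendant '[{"xyz":[-0.003,-0.001,0.001],"rot":[0,0,0]},{"xyz":[-0.003,0,0.001],"rot":[0,0,0]},{"xyz":[-0.002,0,0],"rot":[0,0,0]}]'; python3 -m pendant '[{"xyz":[-0.002,0,0],"rot":[0,0,0]},{"xyz":[-0.002,0,0],"rot":[0,0,0]}]'
python3 - <<'E'
from g import *
st()
cap('top','t1.png');im=cv2.imread('pics/t1.png');cv2.imwrite('pics/t1c.png',cv2.resize(im[170:290,180:340],None,fx=5,fy=5,interpolation=cv2.INTER_CUBIC))
ci=cams.camera_info('wrist');im,d=cams.capture('wrist');cv2.imwrite('pics/w2.png',cv2.resize(im[100:340,180:460],None,fx=2.5,fy=2.5)[:,:,::-1])
E
```

```text
time: 3.55
position: [0.5255, 0.1265, 0.0452]
ee_rot: [[-0.985, 0.17, 0.004], [0.17, 0.985, -0.004], [-0.005, -0.003, -1.0]]
force: [-0.6, -0.5, 0.2]
finger_gap: 0.0003
time: 3.75
position: [0.5296, 0.1258, 0.0452]
ee_rot: [[-0.985, 0.17, 0.004], [0.17, 0.985, -0.004], [-0.005, -0.003, -1.0]]
force: [-0.2, 0.4, 1.1]
finger_gap: -0.0002
t 3.75 tcp [0.5296 0.1258 0.0452] loc [-30.5  40.9  45.2] F [-0.2  0.4  1.1] gap -0.0002
tool x,y yaw rel gauge 0.03999999999999382 z [ 0.0042 -0.0039 -1.    ]
```

View pics/w2.png

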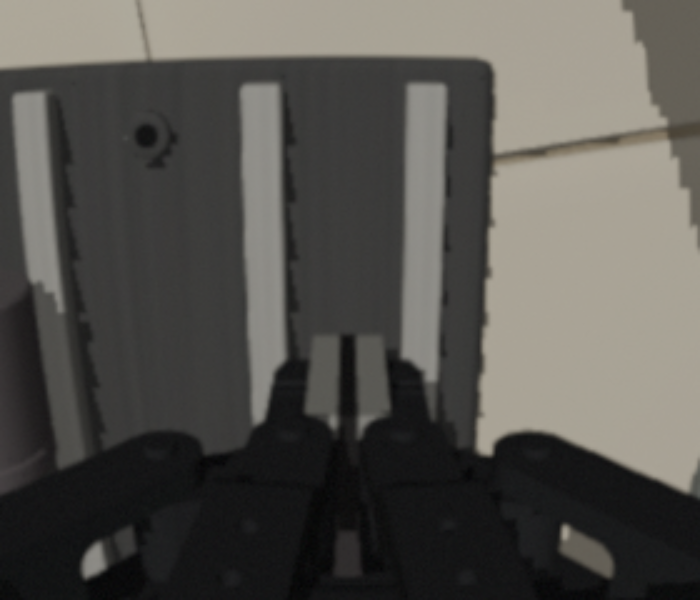

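The fingers are centred between the left rails at (347,340) and the sleeve is hidden ahead of them. I'll keep nudging it and watch the force.

```bash
for i in 1; do python3 -m pendant '[{"xyz":[-0.0015,0,0],"rot":[0,0,0]},{"xyz":[-0.0015,0,0],"rot":[0,0,0]}]'; done; python3 -m pendant '[{"xyz":[-0.0015,0,0],"rot":[0,0,0]},{"xyz":[-0.0015,0,0],"rot":[0,0,0]}]'
python3 - <<'E'
from g import *
st()
E
```

```text
time: 4.05
position: [0.5326, 0.1253, 0.0452]
ee_rot: [[-0.985, 0.17, 0.004], [0.17, 0.985, -0.004], [-0.005, -0.003, -1.0]]
force: [0.6, 0.1, 0.0]
finger_gap: 0.0001
time: 4.25
position: [0.5357, 0.1248, 0.0453]
ee_rot: [[-0.985, 0.17, 0.004], [0.17, 0.985, -0.004], [-0.005, -0.003, -1.0]]
force: [0.3, -0.2, 0.0]
finger_gap: -0.0002
t 4.25 tcp [0.5357 0.1248 0.0453] loc [-24.2  40.9  45.3] F [ 0.3 -0.2  0. ] gap -0.0002
tool x,y yaw rel gauge 0.03999999999999382 z [ 0.0043 -0.004  -1.    ]
```

```bash
python3 -m pendant '[{"xyz":[-0.0015,0,0],"rot":[0,0,0]},{"xyz":[-0.0015,0,0],"rot":[0,0,0]}]'; python3 -m pendant '[{"xyz":[-0.0015,0,0],"rot":[0,0,0]},{"xyz":[-0.0015,0,0],"rot":[0,0,0]}]'
python3 - <<'E'
from g import *
st()
im,d,K,T=cap('scene','s2.png');print()
cv2.imwrite('pics/s2c.png',cv2.resize(im[160:265,225:365],None,fx=5.5,fy=5.5,interpolation=cv2.INTER_CUBIC)[:,:,::-1])
E
```

```text
time: 4.45
position: [0.539, 0.1242, 0.0453]
ee_rot: [[-0.985, 0.17, 0.004], [0.17, 0.985, -0.004], [-0.005, -0.003, -1.0]]
force: [0.1, -0.2, 0.3]
finger_gap: -0.0002
time: 4.65
position: [0.5422, 0.1237, 0.0453]
ee_rot: [[-0.985, 0.17, 0.004], [0.17, 0.985, -0.004], [-0.005, -0.003, -1.0]]
force: [0.4, -0.5, 0.0]
finger_gap: -0.0002
t 4.65 tcp [0.5422 0.1237 0.0453] loc [-17.7  41.   45.3] F [ 0.4 -0.5  0. ] gap -0.0002
tool x,y yaw rel gauge 0.03999999999999382 z [ 0.0042 -0.0039 -1.    ]
```

View pics/s2c.png

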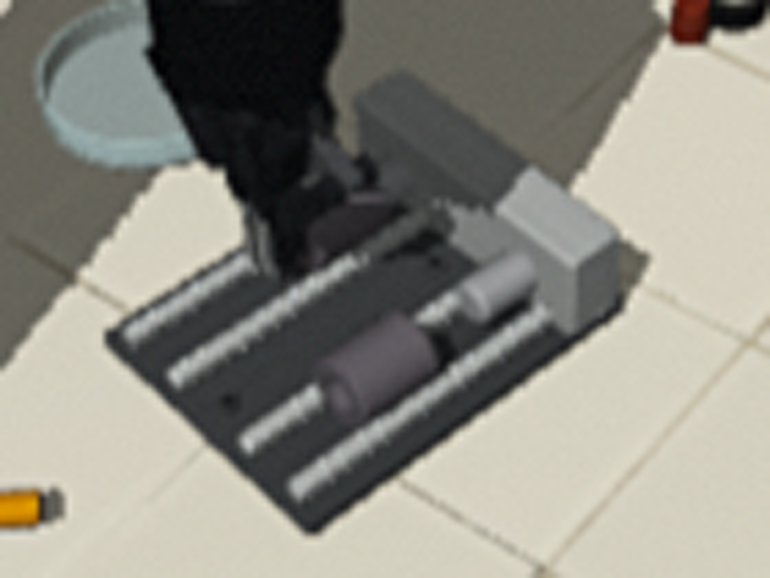

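The crop shows the left sleeve's far end at about (395,215), past where the pin tip lies at about (355,195). With no force so far, it seems to be fitting over the pin, so I continue slowly toward the block.

```bash
python3 -m pendant '[{"xyz":[-0.0015,0,0],"rot":[0,0,0]},{"xyz":[-0.0015,0,0],"rot":[0,0,0]},{"xyz":[-0.0015,0,0],"rot":[0,0,0]},{"xyz":[-0.0015,0,0],"rot":[0,0,0]}]'|egrep 'pos|force'; python3 -m pendant '[{"xyz":[-0.0015,0,0],"rot":[0,0,0]},{"xyz":[-0.0015,0,0],"rot":[0,0,0]},{"xyz":[-0.001,0,0],"rot":[0,0,0]}]'|egrep 'pos|force'
python3 - <<'E'
from g import *
st()
E
```

```text
position: [0.5487, 0.1226, 0.0454]
force: [-0.1, 0.0, -0.6]
position: [0.5531, 0.1218, 0.0454]
force: [0.0, 0.3, 0.3]
t 5.4 tcp [0.5531 0.1218 0.0454] loc [-6.6 41.  45.4] F [0.  0.3 0.3] gap -0.0001
tool x,y yaw rel gauge 0.03999999999999382 z [ 0.0044 -0.0039 -1.    ]
```

```bash
for i in 1; do python3 -m pendant '[{"xyz":[-0.001,0,0],"rot":[0,0,0]},{"xyz":[-0.001,0,0],"rot":[0,0,0]},{"xyz":[-0.001,0,0],"rot":[0,0,0]}]'|egrep 'pos|force'; done; python3 -m pendant '[{"xyz":[-0.001,0,0],"rot":[0,0,0]}]'|egrep 'pos|force';python3 -m pendant '[{"xyz":[-0.001,0,0],"rot":[0,0,0]}]'|egrep 'pos|force'
```

```text
position: [0.5563, 0.1212, 0.0454]
force: [-0.7, -0.7, -0.1]
position: [0.5574, 0.1211, 0.0454]
force: [-0.2, -0.1, 0.3]
position: [0.5584, 0.1209, 0.0454]
force: [-0.4, 0.8, -0.6]
```

```bash
python3 -m pendant '[{"xyz":[-0.001,0,0],"rot":[0,0,0]}]'|egrep 'pos|force'; python3 -m pendant '[{"xyz":[-0.001,0,0],"rot":[0,0,0]}]'|egrep 'pos|force';python3 -m pendant '[{"xyz":[-0.001,0,0],"rot":[0,0,0]}]'|egrep 'pos|force'
```

```text
position: [0.5595, 0.1207, 0.0454]
force: [0.5, -0.6, -0.2]
position: [0.5605, 0.1205, 0.0454]
force: [0.0, 0.1, -0.4]
position: [0.5607, 0.1204, 0.0452]
force: [-11.7, 3.3, 4.6]
```

Contact came at TCP local x ≈ 1 mm with 12 N, which matches the left sleeve home against the block. Next I back off, cross over and go down behind the right sleeve.

```bash
python3 -m pendant '[{"xyz":[0.003,0,0],"rot":[0,0,0]},{"xyz":[0.01,0,0],"rot":[0,0,0]},{"xyz":[0.01,0,-0.015],"rot":[0,0,0]},{"xyz":[0.015,0,-0.035],"rot":[0,0,0]},{"xyz":[0.015,-0.025,-0.015],"rot":[0,0,0]},{"xyz":[0.02,-0.035,0],"rot":[0,0,0]},{"xyz":[0.02,-0.025,0],"rot":[0,0,0]},{"xyz":[0,0,0],"rot":[0,0,0]}]'
python3 - <<'E'
from g import *
st();print(shift(wor([-.088,-.0395,.045])))
cap('scene')
E
```

```text
time: 7.0
position: [0.4472, 0.0517, 0.1118]
ee_rot: [[-0.986, 0.168, 0.003], [0.168, 0.986, -0.005], [-0.004, -0.004, -1.0]]
force: [0.1, -0.4, 0.0]
finger_gap: -0.0001
t 7.0 tcp [0.4472 0.0517 0.1118] loc [-99.  -46.2 111.8] F [ 0.1 -0.4  0. ] gap -0.0001
tool x,y yaw rel gauge 0.17000000000000348 z [ 0.0034 -0.0046 -1.    ]
[-0.0107  0.0069  0.0668]
```

```bash
python3 -m pendant '[{"xyz":[0,0.004,0.025],"rot":[0,0,0]},{"xyz":[0,0.003,0.025],"rot":[0,0,0]},{"xyz":[0,0,0.015],"rot":[0,0,0]},{"xyz":[0,0,0.002],"rot":[0,0,0]},{"xyz":[-0.006,0,0],"rot":[0,0,0]},{"xyz":[-0.006,0,0],"rot":[0,0,0]},{"xyz":[-0.006,0,0],"rot":[0,0,0]},{"xyz":[-0.006,0,0],"rot":[0,0,0]},{"xyz":[-0.005,0,0],"rot":[0,0,0]},{"xyz":[-0.005,0,0],"rot":[0,0,0]}]'
python3 - <<'E'
from g import *
st();print(shift(wor([-.05,-.0395,.045])))
E
```

```text
time: 8.05
position: [0.4906, 0.0559, 0.0472]
ee_rot: [[-0.986, 0.167, 0.014], [0.167, 0.986, -0.003], [-0.014, -0.0, -1.0]]
force: [-0.5, 0.5, -0.3]
finger_gap: -0.0002
t 8.05 tcp [0.4906 0.0559 0.0472] loc [-56.9 -34.6  47.2] F [-0.5  0.5 -0.3] gap -0.0002
tool x,y yaw rel gauge 0.23999999999999666 z [ 0.0138 -0.0027 -0.9999]
[-0.0068 -0.0049  0.0023]
```

```bash
python3 -m pendant '[{"xyz":[0.008,0,0],"rot":[0,0,0]},{"xyz":[0.002,-0.003,0.001],"rot":[0,0.5,0]},{"xyz":[0,-0.003,0.001],"rot":[0,0.2,0.2]},{"xyz":[0,0,0],"rot":[0,0,0]},{"xyz":[-0.004,0,0],"rot":[0,0,0]},{"xyz":[-0.004,0,0],"rot":[0,0,0]},{"xyz":[-0.004,0,0],"rot":[0,0,0]},{"xyz":[-0.004,0,0],"rot":[0,0,0]}]'
python3 - <<'E'
from g import *
st();print(shift(wor([-.03,-.0395,.045])))
im,d=cams.capture('wrist');cv2.imwrite('pics/w3.png',cv2.resize(im[100:340,180:460],None,fx=2.5,fy=2.5)[:,:,::-1])
E
```

```text
time: 8.85
position: [0.4959, 0.0481, 0.045]
ee_rot: [[-0.985, 0.171, 0.001], [0.171, 0.985, -0.0], [-0.001, -0.0, -1.0]]
force: [0.2, -0.3, -0.5]
finger_gap: -0.0002
t 8.85 tcp [0.4959 0.0481 0.045 ] loc [-50.3 -41.4  45. ] F [ 0.2 -0.3 -0.5] gap -0.0002
tool x,y yaw rel gauge 0.010000000000006892 z [ 6.e-04 -5.e-04 -1.e+00]
[-0.0203  0.0019  0.    ]
```

View pics/w3.png

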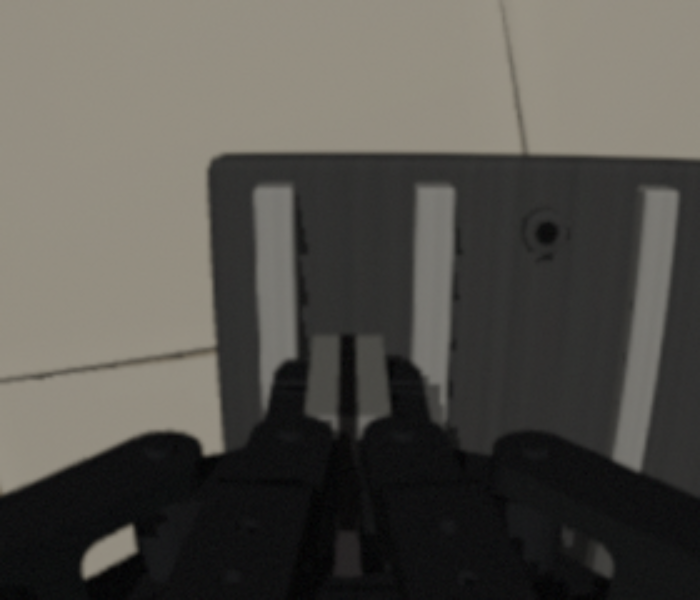

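The fingers at (347,340) are within about 1 mm of the centre of the right track. I push on toward the pin tip.

```bash
python3 -m pendant '[{"xyz":[-0.002,0.001,0],"rot":[0,0,0]},{"xyz":[-0.002,0,0],"rot":[0,0,0]},{"xyz":[-0.002,0,0],"rot":[0,0,0]},{"xyz":[-0.002,0,0],"rot":[0,0,0]},{"xyz":[-0.002,0,0],"rot":[0,0,0]},{"xyz":[-0.002,0,0],"rot":[0,0,0]},{"xyz":[-0.001,0,0],"rot":[0,0,0]}]'|egrep 'pos|force'; for i in 1; do python3 -m pendant '[{"xyz":[-0.001,0,0],"rot":[0,0,0]},{"xyz":[-0.001,0,0],"rot":[0,0,0]}]'|egrep 'pos|force';done
python3 - <<'E'
from g import *
st()
E
```

```text
position: [0.5106, 0.0467, 0.0449]
force: [0.0, -0.0, 0.0]
position: [0.5127, 0.0464, 0.0449]
force: [0.6, 0.4, -0.3]
t 9.8 tcp [0.5127 0.0464 0.0449] loc [-33.5 -40.2  44.9] F [ 0.6  0.4 -0.3] gap 0.0002
tool x,y yaw rel gauge 0.010000000000006892 z [ 7.e-04 -5.e-04 -1.e+00]
```

```bash
python3 -m pendant '[{"xyz":[-0.001,0,0],"rot":[0,0,0]},{"xyz":[-0.001,0,0],"rot":[0,0,0]}]'|egrep 'pos|force'
python3 -m pendant '[{"xyz":[-0.001,0,0],"rot":[0,0,0]}]'|egrep 'pos|force'
python3 -m pendant '[{"xyz":[-0.001,0,0],"rot":[0,0,0]}]'|egrep 'pos|force'
```

```text
position: [0.5149, 0.046, 0.045]
force: [-0.7, 0.3, 0.3]
position: [0.5159, 0.0458, 0.045]
force: [0.3, -0.3, -0.2]
position: [0.5169, 0.0457, 0.045]
force: [1.7, 0.2, -0.7]
```

```bash
python3 -m pendant '[{"xyz":[-0.001,0,0],"rot":[0,0,0]}]'|egrep 'pos|force'
python3 -m pendant '[{"xyz":[-0.001,0,0],"rot":[0,0,0]}]'|egrep 'pos|force'
```

```text
position: [0.5178, 0.0455, 0.0449]
force: [-5.3, 1.3, 1.3]
position: [0.5179, 0.0454, 0.0447]
force: [-9.7, 1.6, 4.8]
```

It stopped at the pin tip with 10 N, 29 mm short of the left one's contact, so the right sleeve does not fit. I back off, rise, open and centre over it.

```bash
python3 -m pendant '[{"xyz":[0.003,0,0],"rot":[0,0,0]},{"xyz":[0.006,0,0],"rot":[0,0,0]},{"xyz":[0.002,0,-0.02],"rot":[0,0,0]},{"xyz":[0,0,-0.035],"rot":[0,0,0]},{"xyz":[0,0,-0.02],"rot":[0,0,0]},{"xyz":[-0.016,0,0],"rot":[0,0,0]},{"xyz":[-0.016,0,0],"rot":[0,0,0]},{"xyz":[-0.004,0,0],"rot":[0,0,0]},{"xyz":[0,0,0],"rot":[0,0,0]}]' 0.5 30
python3 - <<'E'
from g import *
st();print(shift(wor([-.003,-.040,.040])))
im,d=cams.capture('wrist');cv2.imwrite('pics/w4.png',cv2.resize(im[100:340,180:460],None,fx=2.5,fy=2.5)[:,:,::-1])
E
```

```text
time: 11.3
position: [0.5406, 0.0414, 0.1228]
ee_rot: [[-0.985, 0.17, -0.001], [0.17, 0.985, -0.001], [0.001, -0.001, -1.0]]
force: [-0.4, 0.0, 0.3]
finger_gap: 0.0637
t 11.3 tcp [0.5406 0.0414 0.1228] loc [ -5.2 -40.3 122.8] F [-0.4  0.   0.3] gap 0.0637
tool x,y yaw rel gauge 0.03999999999999382 z [-8.e-04 -6.e-04 -1.e+00]
[-0.0022  0.0004  0.0828]
```

View pics/w4.png

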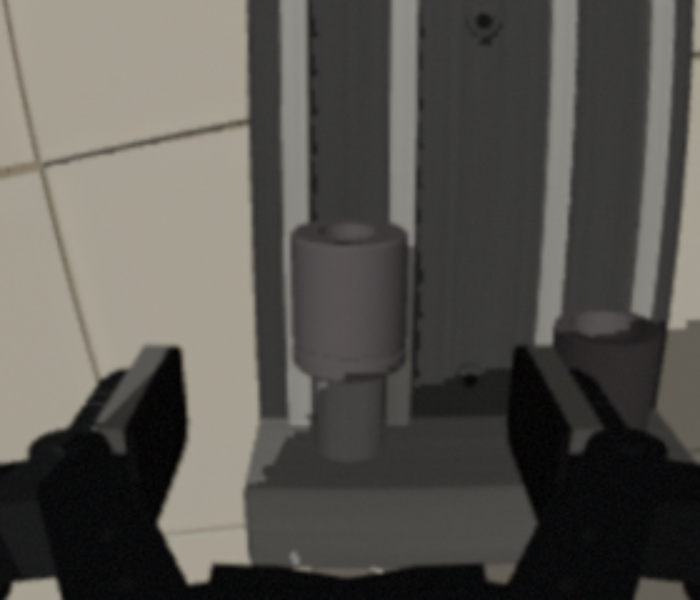

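The view shows the right sleeve at (348,300) stopped at its pin tip and centred between the jaws. The left sleeve at (610,365) is up on its pin near the block.

```bash
python3 -m pendant '[{"xyz":[0,0,0.02],"rot":[0,0,0]},{"xyz":[0,0,0.025],"rot":[0,0,0]},{"xyz":[0,0,0.02],"rot":[0,0,0]},{"xyz":[0,0,0.01],"rot":[0,0,0]},{"xyz":[0,0,0.004],"rot":[0,0,0]},{"xyz":[0,0,0],"rot":[0,0,0]}]'
python3 - <<'E'
from g import *
st();print(shift(wor([-.003,-.0395,.040])))
E
```

```text
time: 11.95
position: [0.5366, 0.0421, 0.0415]
ee_rot: [[-0.986, 0.169, -0.002], [0.169, 0.986, -0.001], [0.002, -0.001, -1.0]]
force: [-0.2, -0.7, 0.8]
finger_gap: 0.0641
t 11.95 tcp [0.5366 0.0421 0.0415] loc [ -9.2 -40.4  41.5] F [-0.2 -0.7  0.8] gap 0.0641
tool x,y yaw rel gauge 0.08000000000000007 z [-2.2e-03 -5.0e-04 -1.0e+00]
[-0.0062  0.0009  0.0015]
```

Adjust, close, draw back slightly, then lift.

```bash
python3 -m pendant '[{"xyz":[-0.006,0.0005,0.0015],"rot":[0,0,0]},{"xyz":[0,0,0],"rot":[0,0,0]}]'; python3 -m pendant '[{"xyz":[0,0,0],"rot":[0,0,0]},{"xyz":[0,0,0],"rot":[0,0,0]},{"xyz":[0,0,0],"rot":[0,0,0]},{"xyz":[0,0,0],"rot":[0,0,0]},{"xyz":[0,0,0],"rot":[0,0,0]},{"xyz":[0,0,0],"rot":[0,0,0]}]' -1 30
```

```text
time: 12.15
position: [0.5437, 0.0416, 0.0413]
ee_rot: [[-0.986, 0.169, -0.0], [0.169, 0.986, -0.0], [0.0, -0.0, -1.0]]
force: [0.5, -0.7, 0.0]
finger_gap: 0.0638
time: 12.75
position: [0.5445, 0.0415, 0.0426]
ee_rot: [[-0.986, 0.17, 0.001], [0.17, 0.986, -0.0], [-0.001, -0.0, -1.0]]
force: [0.5, 0.3, -1.2]
finger_gap: 0.0331
```

```bash
python3 -m pendant '[{"xyz":[0.004,0,0],"rot":[0,0,0]},{"xyz":[0.004,0,-0.002],"rot":[0,0,0]},{"xyz":[0.002,0,-0.01],"rot":[0,0,0]},{"xyz":[0,0,-0.025],"rot":[0,0,0]},{"xyz":[0,0,-0.03],"rot":[0,0,0]},{"xyz":[0,0,-0.02],"rot":[0,0,0]},{"xyz":[0,0,0],"rot":[0,0,0]}]'
python3 - <<'E'
from g import *
st();print(shift(np.array([.6017,.2563,.12])))
im,d=cams.capture('wrist');cv2.imwrite('pics/w5.png',im[:,:,::-1])
ci=cams.camera_info('wrist');K,T=np.array(ci['camera_matrix']),np.array(ci['world_to_cam'])
print('dish pred',fproj(np.array([.6017,.2563,.019]),K,T));np.savez('w5.npz',K=K,T=T)
E
```

```text
time: 13.45
position: [0.5323, 0.0438, 0.1353]
ee_rot: [[-0.986, 0.169, 0.001], [0.169, 0.986, -0.0], [-0.001, 0.0, -1.0]]
force: [-0.7, -0.4, -0.2]
finger_gap: 0.0329
t 13.45 tcp [0.5323 0.0438 0.1353] loc [-13.8 -39.5 135.3] F [-0.7 -0.4 -0.2] gap 0.0329
tool x,y yaw rel gauge 0.09000000000000519 z [ 8.e-04 -1.e-04 -1.e+00]
[-0.0325  0.2212  0.0153]
dish pred [539.81709402 231.67155446]
```

View pics/w5.png

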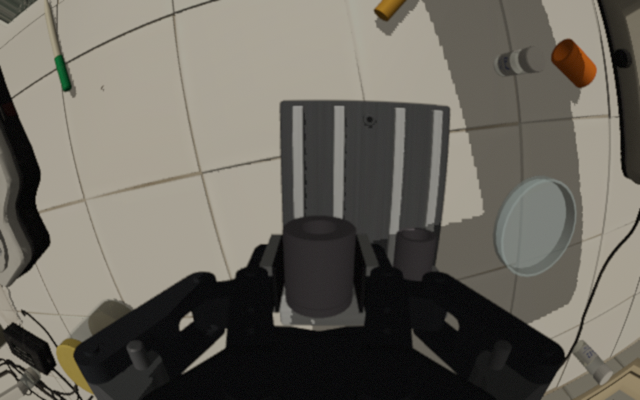

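The sleeve is held, seen at (320,265). The dish centre is at about (536,226), against a prediction of (540,232), so I shade the target a few mm and move over the dish.

```bash
python3 -m pendant '[{"xyz":[-0.002,0.015,0],"rot":[0,0,0]},{"xyz":[-0.004,0.03,0],"rot":[0,0,0]},{"xyz":[-0.004,0.035,0],"rot":[0,0,0]},{"xyz":[-0.004,0.035,0],"rot":[0,0,0]},{"xyz":[-0.004,0.035,0],"rot":[0,0,0]},{"xyz":[-0.004,0.03,0],"rot":[0,0,0]},{"xyz":[-0.003,0.02,0],"rot":[0,0,0]},{"xyz":[-0.002,0.01,0],"rot":[0,0,0]},{"xyz":[0,0,0],"rot":[0,0,0]}]'
python3 - <<'E'
from g import *
st();print(shift(np.array([.598,.254,.10])))
im,d=cams.capture('wrist');cv2.imwrite('pics/w6.png',cv2.resize(im[100:340,180:460],None,fx=2.5,fy=2.5)[:,:,::-1])
ci=cams.camera_info('wrist');K,T=np.array(ci['camera_matrix']),np.array(ci['world_to_cam']);np.savez('w6.npz',K=K,T=T)
for a in range(0,360,60): print(a,((fproj(np.array([.6017+.053*np.cos(np.radians(a)),.2563+.053*np.sin(np.radians(a)),.019]),K,T)-[180,100])*2.5).round())
E
```

```text
time: 14.4
position: [0.5919, 0.2591, 0.1249]
ee_rot: [[-0.985, 0.169, -0.01], [0.17, 0.986, -0.003], [0.01, -0.004, -1.0]]
force: [-0.5, -0.2, -0.1]
finger_gap: 0.033
t 14.4 tcp [0.5919 0.2591 0.1249] loc [  8.2 182.9 124.9] F [-0.5 -0.2 -0.1] gap 0.033
tool x,y yaw rel gauge 0.06999999999999496 z [-0.0104 -0.0027 -0.9999]
[-0.0071 -0.0039  0.0248]
0 [374. 442.]
60 [502. 348.]
120 [483. 187.]
180 [317. 125.]
240 [186. 237.]
300 [223. 392.]
```

View pics/w6.png

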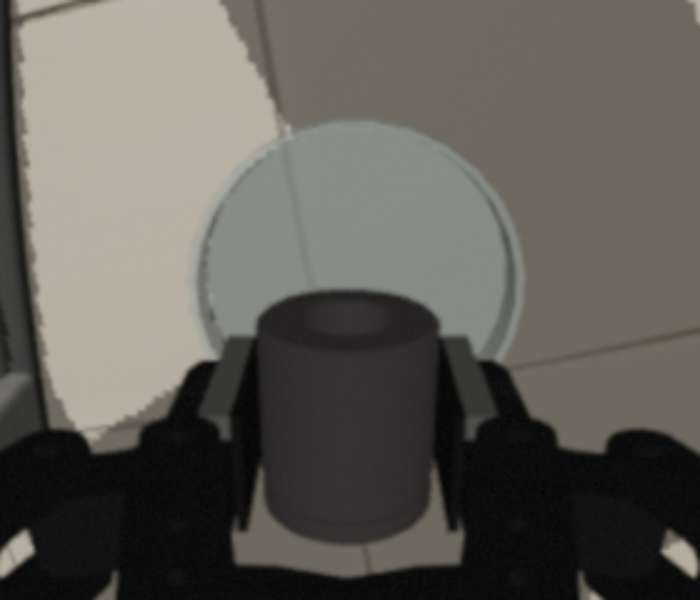

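The dish spans u=192–524, so its centre is about (358,285), about 4 mm further in +y than estimated. I centre about 8 mm ahead and lower.

```bash
python3 -m pendant '[{"xyz":[-0.005,0.001,0.01],"rot":[0,-0.5,0]},{"xyz":[-0.004,0,0.02],"rot":[0,0,0]},{"xyz":[0,0,0.02],"rot":[0,0,0]},{"xyz":[0,0,0.012],"rot":[0,0,0]},{"xyz":[0,0,0.006],"rot":[0,0,0]},{"xyz":[0,0,0],"rot":[0,0,0]}]'
```

```text
time: 15.05
position: [0.6009, 0.2519, 0.0526]
ee_rot: [[-0.985, 0.175, -0.001], [0.175, 0.985, -0.006], [-0.0, -0.006, -1.0]]
force: [0.4, 0.0, -0.1]
finger_gap: 0.033
```

```bash
python3 -m pendant '[{"xyz":[0.001,0.006,0],"rot":[0.3,0,0]},{"xyz":[0,0.001,0],"rot":[0,0,0]},{"xyz":[0,0,0.005],"rot":[0,0,0]},{"xyz":[0,0,0.004],"rot":[0,0,0]},{"xyz":[0,0,0.003],"rot":[0,0,0]},{"xyz":[0,0,0],"rot":[0,0,0]}]'; python3 -m pendant '[{"xyz":[0,0,0.002],"rot":[0,0,0]},{"xyz":[0,0,0.001],"rot":[0,0,0]}]'
```

```text
time: 15.65
position: [0.6024, 0.2601, 0.0421]
ee_rot: [[-0.985, 0.175, 0.002], [0.175, 0.985, -0.01], [-0.003, -0.01, -1.0]]
force: [-1.1, -0.2, -1.6]
finger_gap: 0.0334
time: 15.85
position: [0.6025, 0.26, 0.039]
ee_rot: [[-0.985, 0.175, 0.002], [0.175, 0.985, -0.01], [-0.004, -0.01, -1.0]]
force: [-0.3, 0.2, -1.7]
finger_gap: 0.0332
```

```bash
python3 -m pendant '[{"xyz":[0,0,0.001],"rot":[-0.5,0,0]},{"xyz":[0,0,0.001],"rot":[0,0,0]},{"xyz":[0,0,0.001],"rot":[0,0,0]}]'|egrep 'pos|forc'; python3 -m pendant '[{"xyz":[0,0,0.001],"rot":[0,0,0]}]'|egrep 'pos|forc'; python3 -m pendant '[{"xyz":[0,0,0.001],"rot":[0,0,0]}]'|egrep 'pos|forc'
```

```text
position: [0.6026, 0.2599, 0.0359]
force: [-0.0, 0.1, -0.2]
position: [0.6026, 0.2598, 0.0348]
force: [0.3, -0.3, -1.5]
position: [0.6026, 0.2598, 0.0338]
force: [0.8, 1.0, -0.6]
```

```bash
python3 -m pendant '[{"xyz":[0,0,0.0007],"rot":[0,0,0]}]'|egrep 'pos|forc'; python3 -m pendant '[{"xyz":[0,0,0.0007],"rot":[0,0,0]}]'|egrep 'pos|forc'
```

```text
position: [0.6026, 0.2599, 0.0332]
force: [-5.8, -2.3, 13.9]
position: [0.6027, 0.2599, 0.0332]
force: [-6.9, -3.0, 17.3]
```

The sleeve is on the dish floor. I relieve the press, open a little and rise.

```bash
python3 -m pendant '[{"xyz":[0,0,-0.0005],"rot":[0,0,0]}]'|egrep 'pos|forc'; python3 -m pendant '[{"xyz":[0,0,0],"rot":[0,0,0]},{"xyz":[0,0,0],"rot":[0,0,0]},{"xyz":[0,0,0],"rot":[0,0,0]},{"xyz":[0,0,0],"rot":[0,0,0]}]' 0.08
```

```text
position: [0.6027, 0.2599, 0.0339]
force: [0.4, -0.1, -1.5]
time: 17.05
position: [0.6028, 0.26, 0.0339]
ee_rot: [[-0.985, 0.175, 0.005], [0.175, 0.985, -0.0], [-0.005, 0.001, -1.0]]
force: [0.1, -0.5, -0.1]
finger_gap: 0.0466
```

```bash
python3 -m pendant '[{"xyz":[0,0,-0.005],"rot":[0,0,0]},{"xyz":[0,0,-0.01],"rot":[0,0,0]},{"xyz":[0,0,-0.02],"rot":[0,0,0]},{"xyz":[0,0,-0.03],"rot":[0,0,0]},{"xyz":[0,0,-0.04],"rot":[0,0,0]},{"xyz":[0,0,-0.04],"rot":[0,0,0]},{"xyz":[0.04,0,-0.02],"rot":[0,0,0]},{"xyz":[0.045,0,0],"rot":[0,0,0]},{"xyz":[0.045,0,0],"rot":[0,0,0]},{"xyz":[0.045,0,0],"rot":[0,0,0]},{"xyz":[0.03,0,0],"rot":[0,0,0]},{"xyz":[0,0,0],"rot":[0,0,0]}]'
python3 - <<'E'
from g import *
im,d,K,T=cap('top','t9.png');c=im[165:285,180:340]
im2,*_=cap('scene','s9.png');c2=im2[150:270,215:375]
cv2.imwrite('pics/fin.png',np.vstack([cv2.resize(q,None,fx=2.5*1.0,fy=2.5,interpolation=cv2.INTER_CUBIC) for q in(c,c2)])[:,:,::-1])
P=pts(d,K,T);L=loc(P)
m=(abs(L[...,1]-.04)<.014)&(L[...,2]>.038)&(L[...,2]<.052)&(L[...,0]<.046)&(L[...,0]>-.09)
print(m.sum(),np.percentile(L[m][:,0],[2,10,50,98]))
E
```

```text
time: 18.25
position: [0.3946, 0.2968, 0.2133]
ee_rot: [[-0.984, 0.177, 0.012], [0.177, 0.984, 0.006], [-0.011, 0.008, -1.0]]
force: [0.0, 0.1, -0.2]
finger_gap: 0.0462
176 [0.01106634 0.01406274 0.02852301 0.04505897]
```

View pics/fin.png

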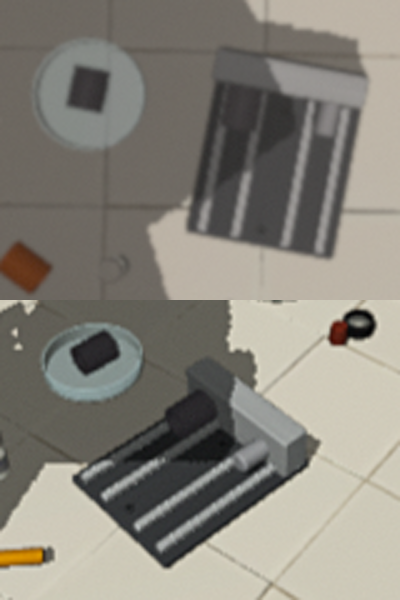

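The final view shows the left sleeve against the block at (240,108). Its near end is at local x ≈ 11 mm, against 10 expected. The other sleeve lies flat in the dish at (90,90), and the bystanders in view have not moved.

```bash
python3 -c "from plant import hand_in; hand_in()"
```

```text
the job is handed in; nothing more can be done
```

I tried both sleeves and handed the job in at about 18.4 s of the 56 s allowed. The left sleeve fits and is home on its pin; the right one does not fit and lies in the glass dish.

- **Left sleeve:** I pushed it slowly along its track and over the pin until it met the block, at about 12 N. The last depth check put its near end at about local x = 11 mm, against 10 mm expected.
- **Right sleeve:** it stopped at the pin tip at about 10 N, 29 mm short of where the left one stopped. I drew it back, lifted it, and lowered it onto the dish floor before releasing. It touched down at about 19 N, which I eased off before opening the fingers.
- **Final checks:** the last top and scene crops show the sleeve lying flat in the dish and the gripper well clear. The vial and stopper look unmoved. The jar was outside those crops and I did not look at it again, but the arm never went near it.
- **Disagreement:** the wrist and top cameras differed by about 4 mm on the dish's position. I went by the close wrist view.

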